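# Scan the dry box, break its sealed lid free and hold it ajar

### The arm

A 6-joint arm with a two-finger parallel gripper is mounted at the origin on the work surface. World frame = base frame: x ahead of the robot, y to its left, z up, the work surface at z = 0. Lengths are in m, angles in degrees, forces in N, time in s.
With the tool pointing down it reaches from about 0.4 to 0.825 m from the base axis. Payload 7 kg.
Tool frame: the origin (TCP) lies on the centre line of the jaws, within the pads' length; the fingertips stand 19 mm ahead of it and the grasp point (between the pads) is the TCP; z points along the fingers, y is the line along which they close (so a half turn about z gives the same grasp; the last joint's range is limited). The gripper opens to 88 mm and grips with 3 to 60 N. Pads are 19 mm wide; open, the fingers measure 130 mm over their backs; the gripper's body (78 mm by 193 mm) begins 47 mm behind the grasp point.
Start: joints at [-47.263, 20.546, 0.682, 0, -70.136, -16.507], TCP at [0.298, -0.605, 0.246] pointing down, gripper open.
Joint ranges: [-176.03, 176.03], [-82.01, 121.73], [-58.28, 71.71], [-173.87, 95.51], [-174.79, -0.11], [-173.66, 173.66]. Speed limits (degrees/s): [136.94, 136.94, 172.46, 180, 180, 180].

### API

Orientations are given as [roll, pitch, yaw] about the fixed x, y, z axes, in that order (R = Rz(yaw) Ry(pitch) Rx(roll)).
In Python, from plant import get_state, capture, close_job gives the robot as it stands.
- The arm moves only by the tool apply_moves, never from a script. Its argument "targets" is a list of rows, each a list of 7 numbers: the opening, from 0 (shut) to 1 (fully open), then the shift along the tool's x, y, z normalised to -1 to 1, where 1 is 1000 mm, then the turn, a rotation vector about the tool's x, y, z normalised to -1 to 1, where 1 is 90 degrees. In form: [[claw, tx, ty, tz, ax, ay, az], ...]. A call has 1 to 20 rows; each row shifts and turns the commanded pose from where the row before left it, along the tool's axes as they then stand; what a row does not reach is not made up. A row lasts 1/12 s, in which the tool goes at most 41.7 mm and 7.16 degrees, less where a joint would pass 70% of its speed; a pose out of reach is approached as far as the arm can. A call with a number of a shift or a turn outside -1 to 1 is refused whole. A call with a gripper value outside its range is refused whole. The fingers move at their own pace and stop on an object; "newtons" is the grip in N (left out, the last holds). Time passes only in rows, so rows that do not move let the fingers close. It gives the time, the measured TCP pose, the force, the opening and the grip force at its end, in the units of the state.
- get_state(): the state, without advancing time (a new reading comes with each control period).
- capture(name): name is "side" or "top" or "wrist"; returns a dict with "frame" (384x512x3 uint8, red, green, blue), "range_z" (384x512 float32, m along the optical axis (not along the pixel's ray), 0 where there is no reading), "camera_matrix" (3x3 intrinsics, pixels), "k1" (the pictures are not rectified: a ray, as slopes to the right and down, at radius r is drawn at 1 + k1 r^2 times it, then the intrinsics apply), "T" (4x4, takes a point from camera to world coordinates). Camera axes: x right, y down, z forward; pixel columns grow to the right and rows downward; lengths in m; the calibration is good to about 2 mm. A picture is of the moment at which its call begins.
- close_job(): hands the job in; it is judged then, once.
The state is a dict: "time_s": time; "joints": joint angles; "qd": joint speeds; "joint_torque": joint torques, N m; "tcp_pos": TCP position; "eef_rot": TCP orientation; "contact_force": force on the tool from outside, world axes, zero at the start; "moment": the same for the moment, N m; "gripper_width": finger opening in m; "gripper_force": force on a finger pad.
Only numpy, scipy, OpenCV 4.12 (cv2) and the standard library are available. Lean on these libraries where they do the work, as an engineer would, in place of code of your own. Each camera call takes 0.05 s, during which the arm holds its last target. There are 200 camera calls.

### The job

Take the hand scanner out of its cradle, hold it steady for a good second, nose down, 5 to 10 cm above the bar-code label on the dry box's lid, with its scan line along the label's long side, then stand it back in its cradle and let go. After that take the orange handle, pull the lid up until the sticky seal breaks free, and keep holding it slightly open, the front edge raised about 2 cm, never as far as 5 cm; the job finishes while you are still holding the lid there. Leave everything else on the bench where it is.

Things in the scene. Friction and masses are not known exactly. Their poses are not given: they have to be found in the camera images.
- scanner_grip (a point): the hand scanner, standing nose down in its cradle; this point is on its axis in the middle of the grip, 105 mm above the nose. Below it a yellow head (50 mm along the scanner's own x, 36 mm along y, 55 mm tall), above that a black grip (40 mm along x, 32 mm along y, from 54 to 139 mm above the nose). Axes: x along the red scan slot, z up away from the nose. About 180 g
- scanner_nose (a point): centre of the scanner's underside (its red window), same axes as scanner_grip; it looks along -z, and its scan line runs along its x. It reads a label from 30 to 130 mm away, pointing square at it (within about 10 degrees), within about 14 mm of its centre, with the scan line within about 15 degrees of the label's long side, either way round
- cradle: grey open-topped pocket fixed to the bench that holds the scanner's head: outside 69 mm (its x) by 55 mm (its y) by 50 mm tall, walls and floor 6 mm; the inside is 7 mm larger than the head both ways. Origin: centre of its underside, on the bench. The scanner stands in it with the same x direction; its floor is 6 mm above the bench
- drybox: white dry-storage box fixed to the bench, 170 mm (its x) by 240 mm (its y) by 85 mm tall, origin at the centre of its underside. Its lid is hinged along the +x edge, its front is the -x side
- lid (a joint): angle of the blue lid: 0 shut, grows as the front edge rises (0.115 is the front edge 20 mm open); stop at 0.32. The lid is a plate 8 mm thick whose top is 96 mm above the bench; its front edge lies 175 mm from the hinge. The tacky gasket holds it shut until the handle is pulled up with about 13 to 17 N; the resistance falls away within the first 10 mm or so, then only 3 to 5 N at the handle is left, mostly the weight of the lid, and let go the lid sinks shut again
- lid_handle (a point): middle of the orange round grip bar on the lid, 12 mm thick and 100 mm long, along the box's y axis; two black posts carry it at its ends (90 mm clear between them). When shut it is 128 mm above the bench, its middle 32 mm above the lid's top, 155 mm from the hinge and 20 mm behind the lid's front edge. Axes those of the lid (x towards the hinge)
- lid_label (a point): centre of the white bar-code label on top of the lid, 70 mm long along the box's y axis and 36 mm wide, 97 mm above the bench. Axes: y along the label's long side, z out of the lid. It lies 80 mm behind the handle, towards the hinge
- lid_hinge (a point): point on the lid's hinge line, half-way along it, 88 mm above the bench; the hinge runs along the box's y axis
- flux_jar: amber glass flux jar with a white cap, 42 mm across, 45 mm tall; a bystander, leave it alone
- pcb: green circuit board in a black tray, 110 x 160 mm, 23 mm tall with its parts; a bystander, leave it alone
- capacitor: dark upright capacitor can, 24 mm across, 35 mm tall; a bystander, leave it alone
- screwdriver: red-handled screwdriver lying on the bench; a bystander, leave it alone
- parts_reel: white parts reel lying flat, 100 mm across, 12 mm thick; a bystander, leave it alone
- heatsink: finned aluminium heat sink, 50 x 50 mm, 26 mm tall; a bystander, leave it alone
- solder_spool: grey solder spool standing on end, 56 mm across, 42 mm tall; a bystander, leave it alone

How it is judged:
By the outcome, as a careful person would: the job done as asked, in the order asked, and still so for the second after the job is handed in, while the arm keeps its last pose, push and grip.
It also fails if it takes over 67 s, if anything falls off the work surface, if the arm or the gripper's body presses on something with over 40 N, if the wrist force passes 120 N, or if a joint passes its speed limit or range.

## Working session

There is one attempt and no reset: what is moved stays moved. The work goes in short steps, Python scripts to look and compute and a tool call to move; the robot and the scene stay as the last step left them, time stands still between calls to the robot, and variables do not carry over. Pictures are saved under pics/ and viewed, at most 10 in all, crops included, and the job is handed in when it is done.

Besides the shell and the picture viewer there is one more tool, called after "Call:" as name([rows], argument=value, ...), one row to a line, values as JSON. apply_moves: Moves the arm, as the interface text tells. Scaled input: -1 to 1 covers 1000 mm each way for a shift and 90 degrees each way for a turn. Its arguments: {"type":"object","properties":{"targets":{"type":"array","items":{"type":"array","items":{"type":"number"}}},"newtons":{"type":"number"}},"required":["targets"]}

```bash
mkdir -p pics
cat > h.py <<'E'
import numpy as np, cv2
from plant import get_state, capture, close_job
from scipy.spatial.transform import Rotation as R
def save(c,n): cv2.imwrite('pics/'+n,c['frame'][...,::-1])
def slopes(c,uv):
    K=np.array(c['camera_matrix']); uv=np.atleast_2d(np.asarray(uv,float))
    d=np.c_[(uv[:,0]-K[0,2])/K[0,0],(uv[:,1]-K[1,2])/K[1,1]]; s=d.copy()
    for _ in range(20): s=d/(1+c['k1']*(s**2).sum(1))[:,None]
    return s
def onplane(c,uv,z):
    T=np.array(c['T']); s=slopes(c,uv); r=np.c_[s,np.ones(len(s))]@T[:3,:3].T
    return T[:3,3]+r*((z-T[2,3])/r[:,2])[:,None]
def depthpts(c,uv):
    T=np.array(c['T']); uv=np.atleast_2d(uv).astype(int); s=slopes(c,uv); z=c['range_z'][uv[:,1],uv[:,0]]
    return (np.c_[s,np.ones(len(s))]*z[:,None])@T[:3,:3].T+T[:3,3]
def mask(c,lo,hi):
    return cv2.inRange(cv2.cvtColor(c['frame'],cv2.COLOR_RGB2HSV),lo,hi)
def tool(dp,yawnow=None):
    s=get_state(); M=R.from_euler('xyz',s['eef_rot'],degrees=True); return M.inv().apply(dp)
E
python3 - <<'E'
from h import *
t=capture('top');s=capture('side');save(t,'t1.png');save(s,'s1.png')
print(get_state()); print(np.array(t['T']).round(3),np.array(s['T']).round(3),t['camera_matrix'],t['k1'])
E
```

```text
{'time_s': 0.1, 'joints': array([-4.72649369e+01,  2.05865683e+01,  6.37685674e-01, -1.62542914e-02,
       -7.01370991e+01, -1.65046861e+01]), 'qd': array([-0.01575904, -0.1553373 ,  0.07729317,  0.0718402 ,  0.02313498,
       -0.04698121]), 'joint_torque': array([ 3.07735654e-04, -5.84165096e+01,  2.93753654e+01,  7.01556087e+00,
        1.01824582e-02, -5.66082656e-05]), 'tcp_pos': array([ 0.29809163, -0.6051381 ,  0.24471948]), 'eef_rot': array([ 1.79913220e+02, -9.77761344e-03, -1.53775150e+02]), 'contact_force': array([-0.28345703,  0.35018643, -0.0597615 ]), 'moment': array([-0.02330887, -0.0292292 , -0.01713122]), 'gripper_force': 0.0, 'gripper_width': 0.08725980089256623}
[[-0.012 -0.993  0.117  0.452]
 [-1.     0.009 -0.02   0.009]
 [ 0.019 -0.117 -0.993  1.325]
 [ 0.     0.     0.     1.   ]] [[-0.791 -0.389  0.472  0.024]
 [-0.611  0.483 -0.627  0.762]
 [ 0.016 -0.785 -0.62   0.856]
 [ 0.     0.     0.     1.   ]] [[421.63560816   0.         249.48313858]
 [  0.         421.63560816 201.73008285]
 [  0.           0.           1.        ]] -0.02817617617243641
```

View pics/t1.png

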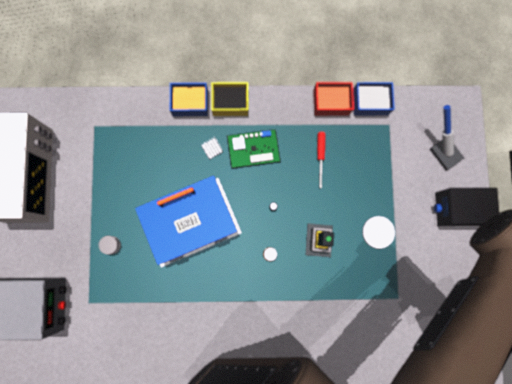

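View pics/s1.png

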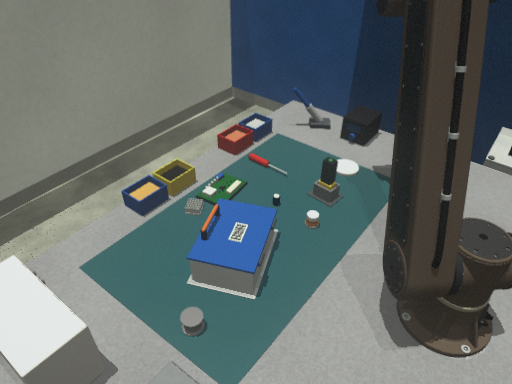

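The top view shows the scanner and cradle at about (322,239), the handle at (177,190), the label at (187,222), and the hinge on the robot's side. The side view agrees: the scanner is upright at (328,175), with the jar and reel near it.

Run:
```python
from h import *
c=capture('top')
def roi(m,x0,y0,x1,y1):
    o=np.zeros_like(m);o[y0:y1,x0:x1]=m[y0:y1,x0:x1];return o
def pts(m): v,u=np.nonzero(m);return np.c_[u,v]
def rect(P): return cv2.minAreaRect(P[:,:2].astype(np.float32)*1000)
m=roi(mask(c,(0,150,120),(15,255,255)),140,170,215,215);p=pts(m);P=onplane(c,p,.130);print('handle',len(p),rect(P),P.mean(0),np.median(depthpts(c,p)[:,2]))
m=roi(mask(c,(0,0,130),(179,70,255)),168,205,205,238);p=pts(m);P=onplane(c,p,.097);print('label',len(p),rect(P),P.mean(0),np.median(depthpts(c,p)[:,2]))
m=roi(mask(c,(100,150,80),(125,255,255)),125,165,250,275);p=pts(m);print('lid',rect(onplane(c,p,.096)))
# cradle by depth
v,u=np.mgrid[215:265,298:346];p=np.c_[u.ravel(),v.ravel()];D=depthpts(c,p)
for lo,hi in((.04,.06),(.065,.145),(.13,.16),(.16,.2)):
    k=(D[:,2]>lo)&(D[:,2]<hi); 
    if k.sum()>3: print(lo,hi,k.sum(),rect(D[k]),D[k].mean(0))
m=roi(mask(c,(22,120,80),(35,255,255)),300,220,345,262);p=pts(m);print('yel',len(p)); 
if len(p): print(rect(onplane(c,p,.06)))
cv2.imwrite('pics/crop.png',cv2.resize(c['frame'][210:270,290:400,::-1],None,fx=7,fy=7,interpolation=cv2.INTER_CUBIC))
```

```text
handle 106 ((610.1302490234375, 196.94883728027344), (9.276851654052734, 104.21903991699219), 22.56046485900879) [0.60992734 0.19836923 0.13      ] 0.13227907505941539
label 325 ((537.5711059570312, 167.4473876953125), (38.48966979980469, 71.50381469726562), 22.274696350097656) [0.53763254 0.16744757 0.097     ] 0.09655384551439727
lid ((546.896728515625, 171.939208984375), (181.14682006835938, 249.2654266357422), 22.433059692382812)
0.04 0.06 186 ((485.5258483886719, -233.8165740966797), (56.04171371459961, 68.95150756835938), 84.4745101928711) [ 0.48419624 -0.22598397  0.0495399 ]
0.065 0.145 172 ((485.4630126953125, -232.64700317382812), (32.37665939331055, 40.758567810058594), 86.50245666503906) [ 0.48453417 -0.22743686  0.12594596]
0.13 0.16 171 ((486.13629150390625, -232.65316772460938), (31.90757942199707, 39.54383087158203), 87.32823944091797) [ 0.48548672 -0.23220433  0.14387274]
yel 75
((484.6165771484375, -231.27011108398438), (33.14564514160156, 50.708763122558594), 88.31436157226562)
```

View pics/crop.png

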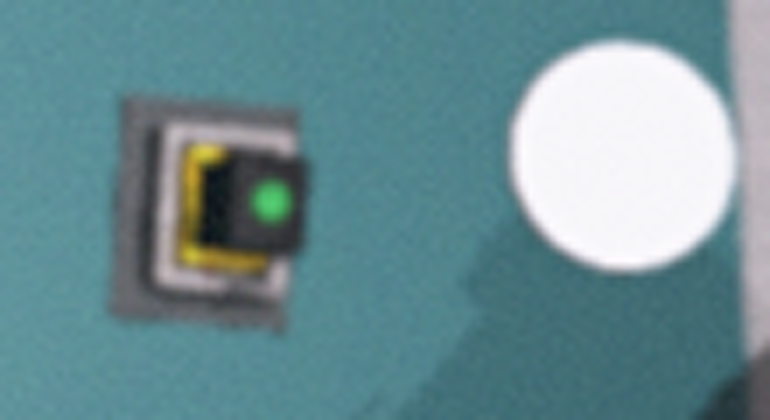

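Call:
apply_moves([
  [1, -0.0277, 0.0209, 0, 0, 0, 0],
  [1, -0.0277, 0.0209, 0, 0, 0, 0],
  [1, -0.0277, 0.0209, 0, 0, 0, 0],
  [1, -0.0277, 0.0209, 0, 0, 0, 0],
  [1, -0.0277, 0.0209, 0, 0, 0, 0],
  [1, -0.0277, 0.0209, 0, 0, 0, 0],
  [1, -0.0277, 0.0209, 0, 0, 0, 0],
  [1, -0.0277, 0.0209, 0, 0, 0, 0],
  [1, -0.0277, 0.0209, 0, 0, 0, 0],
  [1, -0.0277, 0.0209, 0, 0, 0, 0],
  [1, -0.0277, 0.0209, 0, 0, 0, 0],
  [1, -0.0277, 0.0209, 0, 0, 0, 0],
])

```text
time_s: 1.15
tcp_pos: [0.4859, -0.2319, 0.2456]
eef_rot: [180.0, 0.0, -153.8]
contact_force: [1.1, -0.8, 0.4]
gripper_width: 0.0877
gripper_force: 0.0
```

Call:
apply_moves([
  [1, 0, 0, 0, 0, 0, -0.0792],
  [1, 0, 0, 0, 0, 0, -0.0792],
  [1, 0, 0, 0, 0, 0, -0.0792],
  [1, 0, 0, 0, 0, 0, -0.0792],
  [1, 0, 0, 0, 0, 0, -0.0792],
  [1, 0, 0, 0, 0, 0, -0.0792],
  [1, 0, 0, 0, 0, 0, -0.0792],
  [1, 0, 0, 0, 0, 0, -0.0792],
  [1, 0, 0, 0, 0, 0, -0.0792],
  [1, 0, 0, 0, 0, 0, -0.0792],
  [1, 0, 0, 0, 0, 0, -0.0792],
  [1, 0, 0, 0, 0, 0, -0.0792],
  [1, 0, 0, 0, 0, 0, -0.0792],
  [1, 0, 0, 0, 0, 0, -0.0792],
  [1, 0, 0, 0, 0, 0, -0.0792],
  [1, 0, 0, 0, 0, 0, -0.0792],
  [1, 0, 0, 0, 0, 0, -0.0792],
  [1, 0, 0, 0, 0, 0, -0.0792],
  [1, 0, 0, 0, 0, 0, -0.0792],
])

```text
time_s: 2.73
tcp_pos: [0.4854, -0.2335, 0.2454]
eef_rot: [-180.0, 0.0, -18.0]
contact_force: [0.8, -0.1, 0.1]
gripper_width: 0.0878
gripper_force: 0.0
```

Call:
apply_moves([
  [1, 0, 0, 0, 0, 0, -0.0792],
  [1, 0, 0, 0, 0, 0, -0.0792],
  [1, 0, 0, 0, 0, 0, 0],
  [1, 0, 0, 0, 0, 0, 0],
  [1, 0, 0, 0, 0, 0, 0],
])

```text
time_s: 3.15
tcp_pos: [0.4855, -0.2335, 0.2455]
eef_rot: [-180.0, 0.0, -4.3]
contact_force: [-0.0, -0.1, -0.2]
gripper_width: 0.0879
gripper_force: 0.0
```

Run:
```python
from h import *
s=get_state();print(s['joints'],s['tcp_pos'],s['eef_rot'],s['contact_force'])
c=capture('wrist');save(c,'w1.png');print(np.array(c['T']).round(3))
def rect(P): return cv2.minAreaRect(P[:,:2].astype(np.float32)*1000)
v,u=np.mgrid[0:384,0:512];p=np.c_[u.ravel(),v.ravel()];ok=c['range_z'].ravel()>0;D=depthpts(c,p);
near=ok&(np.hypot(D[:,0]-.4855,D[:,1]+.2327)<.06)
for lo,hi in((.045,.055),(.135,.15)):
    k=near&(D[:,2]>lo)&(D[:,2]<hi)
    if k.sum()>5: print(lo,k.sum(),rect(D[k]),np.median(D[k][:,2]))
```

```text
[-4.83536843e+00  7.72775971e+00 -1.65224474e+01 -1.68142874e-03
 -6.57627792e+01  9.05168454e+01] [ 0.48554489 -0.23354961  0.24547946] [-1.79998350e+02  1.29720012e-02 -4.31921326e+00] [-0.03557797 -0.12024723 -0.184284  ]
[[-0.076 -0.957 -0.281  0.562]
 [-0.997  0.072  0.023 -0.239]
 [-0.001  0.282 -0.96   0.386]
 [ 0.     0.     0.     1.   ]]
0.045 1110 ((486.9093933105469, -234.86807250976562), (55.14336395263672, 69.23924255371094), 84.51007080078125) 0.05073403806457186
0.135 2176 ((486.8139953613281, -235.30007934570312), (31.753677368164062, 40.439998626708984), 84.87928771972656) 0.14583187725956548
```

View pics/w1.png

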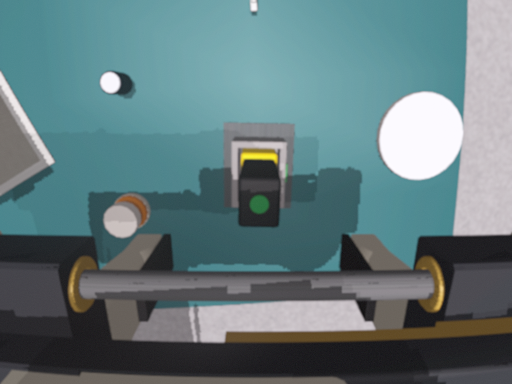

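The wrist view shows the scanner centred between the open fingers at about (260,190). Both cameras agree on the grip (0.486, -0.234, about -5°), and the sizes match, so I descend and grip.

Call:
apply_moves([
  [1, 0.0007, 0.0007, 0.02, 0, 0, 0.01],
  [1, 0, 0, 0.02, 0, 0, 0],
  [1, 0, 0, 0.02, 0, 0, 0],
  [1, 0, 0, 0.02, 0, 0, 0],
  [1, 0, 0, 0.02, 0, 0, 0],
  [1, 0, 0, 0.02, 0, 0, 0],
  [1, 0, 0, 0.0145, 0, 0, 0],
  [1, 0, 0, 0, 0, 0, 0],
  [1, 0, 0, 0, 0, 0, 0],
  [0, 0, 0, 0, 0, 0, 0],
  [0, 0, 0, 0, 0, 0, 0],
  [0, 0, 0, 0, 0, 0, 0],
  [0, 0, 0, 0, 0, 0, 0],
  [0, 0, 0, 0, 0, 0, 0],
  [0, 0, 0, 0, 0, 0, 0],
  [0, 0, 0, 0, 0, 0, 0],
], newtons=25)

```text
time_s: 4.53
tcp_pos: [0.4863, -0.2343, 0.1112]
eef_rot: [-180.0, -0.0, -5.0]
contact_force: [0.2, -0.7, -1.0]
gripper_width: 0.0465
gripper_force: 0.0
```

Call:
apply_moves([
  [0, 0, 0, 0, 0, 0, 0],
  [0, 0, 0, 0, 0, 0, 0],
  [0, 0, 0, 0, 0, 0, 0],
  [0, 0, 0, 0, 0, 0, 0],
])

```text
time_s: 4.87
tcp_pos: [0.4862, -0.2344, 0.111]
eef_rot: [180.0, 0.0, -5.0]
contact_force: [-0.4, -0.2, 0.2]
gripper_width: 0.0321
gripper_force: 25.0
```

Call:
apply_moves([
  [0, 0, 0, -0.005, 0, 0, 0],
  [0, 0, 0, -0.01, 0, 0, 0],
  [0, 0, 0, -0.015, 0, 0, 0],
  [0, 0, 0, -0.02, 0, 0, 0],
  [0, 0, 0, -0.02, 0, 0, 0],
  [0, 0, 0, -0.02, 0, 0, 0],
  [0, 0, 0, -0.02, 0, 0, 0],
  [0, 0, 0, -0.02, 0, 0, 0],
  [0, 0, 0, -0.02, 0, 0, 0],
  [0, 0, 0, -0.01, 0, 0, 0],
  [0, 0, 0, 0, 0, 0, 0],
  [0, 0, 0, 0, 0, 0, 0],
])

```text
time_s: 5.87
tcp_pos: [0.4861, -0.2342, 0.271]
eef_rot: [-180.0, -0.0, -5.0]
contact_force: [0.2, 0.4, -3.6]
gripper_width: 0.0318
gripper_force: 25.0
```

Call:
apply_moves([
  [0, 0.0004, -0.01, 0, 0, 0, 0],
  [0, 0.0008, -0.02, 0, 0, 0, 0],
  [0, 0.0012, -0.03, 0, 0, 0, 0],
  [0, 0.0012, -0.03, 0, 0, 0, 0],
  [0, 0.0012, -0.03, 0, 0, 0, 0],
  [0, 0.0012, -0.03, 0, 0, 0, 0],
  [0, 0.0012, -0.03, 0, 0, 0, 0],
  [0, 0.0012, -0.03, 0, 0, 0, 0],
  [0, 0.0012, -0.03, 0, 0, 0, 0],
  [0, 0.0012, -0.03, 0, 0, 0, 0],
  [0, 0.0012, -0.03, 0, 0, 0, 0],
  [0, 0.0012, -0.03, 0, 0, 0, 0],
  [0, 0.0012, -0.03, 0, 0, 0, 0],
  [0, 0.0012, -0.025, 0, 0, 0, 0],
  [0, 0.0006, -0.015, 0, 0, 0, 0],
  [0, 0.0, -0.0048, 0, 0, 0, 0],
])

```text
time_s: 7.2
tcp_pos: [0.5371, 0.1698, 0.2693]
eef_rot: [179.9, 0.1, -4.9]
contact_force: [-0.3, -0.2, -2.1]
gripper_width: 0.0321
gripper_force: 25.0
```

Call:
apply_moves([
  [0, 0, 0, 0, 0, 0, 0.03],
  [0, 0, 0, 0, 0, 0, 0.06],
  [0, 0, 0, 0, 0, 0, 0.0767],
  [0, 0, 0, 0, 0, 0, 0.07],
  [0, 0, 0, 0, 0, 0, 0.07],
  [0, 0, 0, 0, 0, 0, 0.07],
  [0, 0, 0, 0, 0, 0, 0.07],
  [0, 0, 0, 0, 0, 0, 0.07],
  [0, 0, 0, 0, 0, 0, 0.07],
  [0, 0, 0, 0, 0, 0, 0.06],
  [0, 0, 0, 0, 0, 0, 0.05],
  [0, 0, 0, 0, 0, 0, 0],
  [0, 0, 0, 0, 0, 0, 0],
  [0, 0, 0, 0, 0, 0, 0],
])

```text
time_s: 8.37
tcp_pos: [0.5373, 0.1672, 0.2706]
eef_rot: [180.0, -0.0, -67.6]
contact_force: [-0.2, 0.3, -2.2]
gripper_width: 0.0322
gripper_force: 25.0
```

Run:
```python
from h import *
s=get_state();print(s['time_s'],s['joints'],s['tcp_pos'],s['eef_rot'],s['contact_force'])
c=capture('wrist');save(c,'w2.png');t=capture('side');save(t,'s2.png')
# label: near-white, at height .09-.105
def rect(P): return cv2.minAreaRect(P[:,:2].astype(np.float32)*1000)
m=mask(c,(0,150,120),(15,255,255));v,u=np.nonzero(m);p=np.c_[u,v];D=depthpts(c,p);k=abs(D[:,2]-.13)<.02;print('handle',k.sum(),rect(onplane(c,p[k],.13)),np.median(D[k][:,2]))
cv2.imwrite('pics/pair.png',np.hstack([c['frame'],t['frame']])[...,::-1][:, :])
im=cv2.imread('pics/pair.png');cv2.imwrite('pics/pair.png',cv2.resize(im,(800,300)))
```

```text
8.3667 [ 3.72057677e+01  9.12376794e+00 -1.14745101e+01 -4.24165065e-03
 -6.94490862e+01 -1.47552601e+01] [0.53733806 0.16716543 0.27063371] [ 1.79953186e+02 -8.22369057e-03 -6.75509796e+01] [-0.24708697  0.26690701 -2.18440925]
handle 595 ((614.7540283203125, 192.51942443847656), (10.919824600219727, 99.99559020996094), 23.435914993286133) 0.1336650504051765
```

View pics/pair.png

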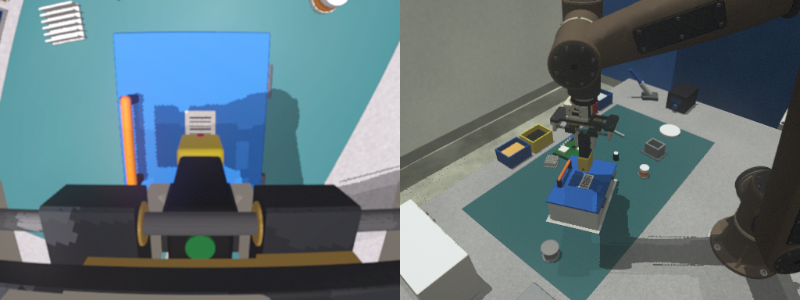

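The wrist view has the nose over the label at about (200,125), slot parallel to the label's long side. The side view shows the scanner upright over the lid, so I hold here.

Call:
apply_moves([
  [0, 0, 0, 0, 0, 0, 0],
  [0, 0, 0, 0, 0, 0, 0],
  [0, 0, 0, 0, 0, 0, 0],
  [0, 0, 0, 0, 0, 0, 0],
  [0, 0, 0, 0, 0, 0, 0],
  [0, 0, 0, 0, 0, 0, 0],
  [0, 0, 0, 0, 0, 0, 0],
  [0, 0, 0, 0, 0, 0, 0],
  [0, 0, 0, 0, 0, 0, 0],
  [0, 0, 0, 0, 0, 0, 0],
  [0, 0, 0, 0, 0, 0, 0],
  [0, 0, 0, 0, 0, 0, 0],
  [0, 0, 0, 0, 0, 0, 0],
  [0, 0, 0, 0, 0, 0, 0],
  [0, 0, 0, 0, 0, 0, 0],
  [0, 0, 0, 0, 0, 0, 0],
  [0, 0, 0, 0, 0, 0, 0],
  [0, 0, 0, 0, 0, 0, 0],
  [0, 0, 0, 0, 0, 0, 0],
  [0, 0, 0, 0, 0, 0, 0],
])

```text
time_s: 10.13
tcp_pos: [0.5376, 0.1675, 0.2711]
eef_rot: [-180.0, -0.0, -67.7]
contact_force: [0.6, 0.6, -2.4]
gripper_width: 0.0319
gripper_force: 25.0
```

Call:
apply_moves([
  [0, 0, 0, 0, 0, 0, -0.03],
  [0, 0, 0, 0, 0, 0, -0.06],
  [0, 0, 0, 0, 0, 0, -0.0767],
  [0, 0, 0, 0, 0, 0, -0.07],
  [0, 0, 0, 0, 0, 0, -0.07],
  [0, 0, 0, 0, 0, 0, -0.07],
  [0, 0, 0, 0, 0, 0, -0.07],
  [0, 0, 0, 0, 0, 0, -0.07],
  [0, 0, 0, 0, 0, 0, -0.07],
  [0, 0, 0, 0, 0, 0, -0.06],
  [0, 0, 0, 0, 0, 0, -0.05],
  [0, 0, 0, 0, 0, 0, 0],
])

```text
time_s: 11.13
tcp_pos: [0.5376, 0.1675, 0.2711]
eef_rot: [-180.0, -0.0, -4.8]
contact_force: [-0.3, -0.7, -1.8]
gripper_width: 0.0317
gripper_force: 25.0
```

Call:
apply_moves([
  [0, -0.0004, 0.01, 0, 0, 0, 0],
  [0, -0.0008, 0.02, 0, 0, 0, 0],
  [0, -0.0012, 0.03, 0, 0, 0, 0],
  [0, -0.0012, 0.03, 0, 0, 0, 0],
  [0, -0.0012, 0.03, 0, 0, 0, 0],
  [0, -0.0012, 0.03, 0, 0, 0, 0],
  [0, -0.0012, 0.03, 0, 0, 0, 0],
  [0, -0.0012, 0.03, 0, 0, 0, 0],
  [0, -0.0012, 0.03, 0, 0, 0, 0],
  [0, -0.0012, 0.03, 0, 0, 0, 0],
  [0, -0.0012, 0.03, 0, 0, 0, 0],
  [0, -0.0012, 0.03, 0, 0, 0, 0],
  [0, -0.0012, 0.03, 0, 0, 0, 0],
  [0, -0.0012, 0.025, 0, 0, 0, 0],
  [0, -0.0006, 0.015, 0, 0, 0, 0],
  [0, 0, 0.0048, 0, 0, 0, 0],
  [0, 0, 0, 0, 0, 0, 0],
  [0, 0, 0, 0, 0, 0, 0],
  [0, 0, 0, 0, 0, 0, 0],
])

```text
time_s: 12.72
tcp_pos: [0.4863, -0.2338, 0.2711]
eef_rot: [-180.0, -0.0, -5.0]
contact_force: [0.6, -0.7, -2.6]
gripper_width: 0.032
gripper_force: 25.0
```

Run:
```python
from h import *
s=get_state();print(s['time_s'],s['tcp_pos'],s['eef_rot'],s['contact_force'],s['moment'])
t=capture('side');T=np.array(t['T'])
# scanner tilt check: yellow head in side view, and cradle
m=mask(t,(20,100,80),(35,255,255));m[:, :250]=0;v,u=np.nonzero(m);p=np.c_[u,v];D=depthpts(t,p);k=np.hypot(D[:,0]-.486,D[:,1]+.234)<.06
print(k.sum(),D[k].min(0),D[k].max(0),D[k].mean(0))
cv2.imwrite('pics/s3.png',cv2.resize(t['frame'][60:230,250:420,::-1],None,fx=3.5,fy=3.5,interpolation=cv2.INTER_CUBIC))
```

```text
12.7167 [ 0.48627337 -0.23376343  0.27112123] [-1.79990971e+02 -7.78287366e-03 -5.00331805e+00] [ 0.61542195 -0.66560463 -2.6117933 ] [-0.0718933   0.10452579  0.0064723 ]
261 [ 0.45797773 -0.24746521  0.16734069] [ 0.51246846 -0.20882404  0.2237362 ] [ 0.47986181 -0.21757801  0.19851345]
```

View pics/s3.png

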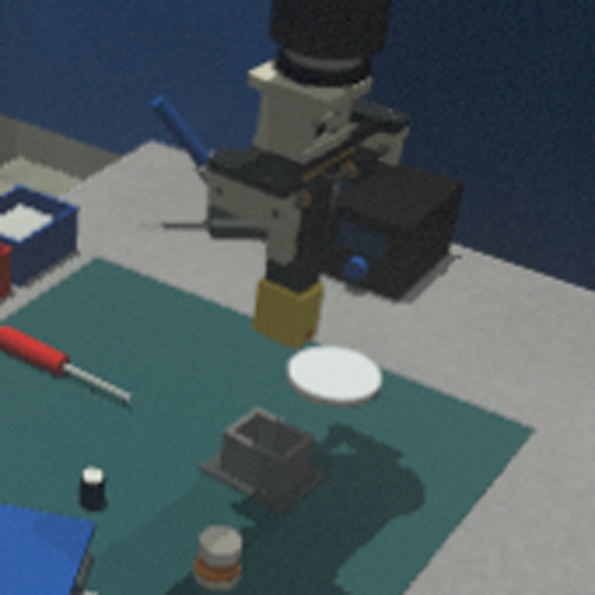

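The scanner hangs upright at about (290,310) with the cradle below it at (270,455) in the crop. I lower it in two stages.

Call:
apply_moves([
  [0, 0, 0, 0.01, 0, 0, 0],
  [0, 0, 0, 0.02, 0, 0, 0],
  [0, 0, 0, 0.02, 0, 0, 0],
  [0, 0, 0, 0.02, 0, 0, 0],
  [0, 0, 0, 0.02, 0, 0, 0],
  [0, 0, 0, 0.01, 0, 0, 0],
  [0, 0, 0, 0.005, 0, 0, 0],
  [0, 0, 0, 0.005, 0, 0, 0],
  [0, 0, 0, 0.004, 0, 0, 0],
  [0, 0, 0, 0.004, 0, 0, 0],
  [0, 0, 0, 0.004, 0, 0, 0],
  [0, 0, 0, 0.004, 0, 0, 0],
  [0, 0, 0, 0.004, 0, 0, 0],
  [0, 0, 0, 0, 0, 0, 0],
])

```text
time_s: 13.93
tcp_pos: [0.4859, -0.2343, 0.1404]
eef_rot: [-180.0, 0.0, -5.0]
contact_force: [0.1, 0.0, -2.1]
gripper_width: 0.0318
gripper_force: 25.0
```

Call:
apply_moves([
  [0, 0, 0, 0.005, 0, 0, 0],
  [0, 0, 0, 0.005, 0, 0, 0],
  [0, 0, 0, 0.005, 0, 0, 0],
  [0, 0, 0, 0.005, 0, 0, 0],
  [0, 0, 0, 0.004, 0, 0, 0],
  [0, 0, 0, 0.003, 0, 0, 0],
  [0, 0, 0, 0.002, 0, 0, 0],
  [0, 0, 0, 0, 0, 0, 0],
  [0, 0, 0, 0, 0, 0, 0],
])

```text
time_s: 14.68
tcp_pos: [0.4863, -0.2344, 0.112]
eef_rot: [180.0, 0.0, -5.0]
contact_force: [-0.8, -0.3, -1.2]
gripper_width: 0.0319
gripper_force: 25.0
```

Call:
apply_moves([
  [0, 0, 0, 0.0008, 0, 0, 0],
  [0, 0, 0, 0, 0, 0, 0],
  [0.5, 0, 0, 0, 0, 0, 0],
  [0.5, 0, 0, 0, 0, 0, 0],
  [1, 0, 0, 0, 0, 0, 0],
  [1, 0, 0, 0, 0, 0, 0],
  [1, 0, 0, 0, 0, 0, 0],
  [1, 0, 0, 0, 0, 0, 0],
  [1, 0, 0, 0, 0, 0, 0],
  [1, 0, 0, 0, 0, 0, 0],
])

```text
time_s: 15.52
tcp_pos: [0.4863, -0.2343, 0.1113]
eef_rot: [180.0, -0.0, -5.0]
contact_force: [0.6, -0.3, -0.5]
gripper_width: 0.0786
gripper_force: 0.0
```

Call:
apply_moves([
  [1, 0, 0, -0.01, 0, 0, 0],
  [1, 0, 0, -0.02, 0, 0, 0],
  [1, 0, 0, -0.03, 0, 0, 0],
  [1, 0, 0, -0.03, 0, 0, 0],
  [1, 0, 0, -0.03, 0, 0, 0],
  [1, 0, 0, -0.03, 0, 0, 0],
  [1, 0, 0, -0.01, 0, 0, 0],
  [1, 0, 0, 0, 0, 0, 0],
])

```text
time_s: 16.18
tcp_pos: [0.4877, -0.2348, 0.2756]
eef_rot: [179.9, -0.4, -5.0]
contact_force: [0.3, -0.8, 0.2]
gripper_width: 0.0879
gripper_force: 0.0
```

Run:
```python
from h import *
s=get_state();print(s['time_s'],s['tcp_pos'],s['eef_rot'],s['contact_force'])
c=capture('wrist')
def rect(P): return cv2.minAreaRect(P[:,:2].astype(np.float32)*1000)
v,u=np.mgrid[0:384,0:512];p=np.c_[u.ravel(),v.ravel()];ok=c['range_z'].ravel()>0;D=depthpts(c,p);
near=ok&(np.hypot(D[:,0]-.4855,D[:,1]+.2327)<.06)
for lo,hi in((.045,.055),(.135,.15)):
    k=near&(D[:,2]>lo)&(D[:,2]<hi)
    if k.sum()>5: print(lo,k.sum(),rect(D[k]),np.median(D[k][:,2]))
```

```text
16.1833 [ 0.48766494 -0.23478645  0.2755599 ] [179.94956706  -0.37815242  -4.96310852] [ 0.32537156 -0.83289366  0.16093363]
0.045 914 ((487.3005676269531, -234.78738403320312), (55.15736770629883, 68.72494506835938), 85.02091979980469) 0.05083749569925272
0.135 1741 ((487.6245422363281, -233.3314208984375), (31.88386344909668, 39.176979064941406), 84.35054779052734) 0.14580797365477005
```

Call:
apply_moves([
  [1, 0.0067, -0.0339, 0, 0, 0, 0],
  [1, 0.0067, -0.0339, 0, 0, 0, 0],
  [1, 0.0067, -0.0339, 0, 0, 0, 0],
  [1, 0.0067, -0.0339, 0, 0, 0, 0],
  [1, 0.0067, -0.0339, 0, 0, 0, 0],
  [1, 0.0067, -0.0339, 0, 0, 0, 0],
  [1, 0.0067, -0.0339, 0, 0, 0, 0],
  [1, 0.0067, -0.0339, 0, 0, 0, 0],
  [1, 0.0067, -0.0339, 0, 0, 0, 0],
  [1, 0.0067, -0.0339, 0, 0, 0, 0],
  [1, 0.0067, -0.0339, 0, 0, 0, 0],
  [1, 0.0067, -0.0339, 0, 0, 0, 0],
  [1, 0.0067, -0.0339, 0, 0, 0, 0],
])

```text
time_s: 17.32
tcp_pos: [0.6108, 0.1986, 0.2697]
eef_rot: [179.9, 0.1, -5.0]
contact_force: [0.8, -1.1, 0.9]
gripper_width: 0.0874
gripper_force: 0.0
```

Call:
apply_moves([
  [1, 0, 0, 0, 0, 0, 0.0696],
  [1, 0, 0, 0, 0, 0, 0.0696],
  [1, 0, 0, 0, 0, 0, 0.0696],
  [1, 0, 0, 0, 0, 0, 0.0696],
  [1, 0, 0, 0, 0, 0, 0.0696],
  [1, 0, 0, 0, 0, 0, 0.0696],
  [1, 0, 0, 0, 0, 0, 0.0696],
  [1, 0, 0, 0, 0, 0, 0.0696],
  [1, 0, 0, 0, 0, 0, 0.0696],
  [1, 0, 0, 0, 0, 0, 0.0696],
  [1, 0, 0, 0.03, 0, 0, 0],
  [1, 0, 0, 0.03, 0, 0, 0],
  [1, 0, 0, 0.01, 0, 0, 0],
  [1, 0, 0, 0, 0, 0, 0],
  [1, 0, 0, 0, 0, 0, 0],
])

```text
time_s: 18.57
tcp_pos: [0.6113, 0.1969, 0.201]
eef_rot: [179.9, -0.1, -67.6]
contact_force: [-0.2, 0.4, 0.3]
gripper_width: 0.0878
gripper_force: 0.0
```

Run:
```python
from h import *
s=get_state();print(s['time_s'],s['joints'],s['tcp_pos'],s['eef_rot'],s['contact_force'])
c=capture('wrist');save(c,'w4.png')
def rect(P): return cv2.minAreaRect(P[:,:2].astype(np.float32)*1000)
m=mask(c,(3,150,100),(15,255,255));v,u=np.nonzero(m);p=np.c_[u,v];D=depthpts(c,p);k=(abs(D[:,2]-.13)<.015)&(np.hypot(D[:,0]-.611,D[:,1]-.197)<.07);print('handle',k.sum(),rect(onplane(c,p[k],.13)),np.median(D[k][:,2]))
M=R.from_euler('xyz',s['eef_rot'],degrees=True);q=M.inv().apply(D[k]-s['tcp_pos']);print(q.min(0),q.max(0))
```

```text
18.5667 [ 3.52470138e+01  1.92739844e+01 -7.21677314e+00  3.50782024e-02
 -6.36199288e+01 -1.28638272e+01] [0.61131003 0.19688664 0.20095532] [ 1.79899077e+02 -5.52508230e-02 -6.76011483e+01] [-0.22059603  0.4141326   0.3193134 ]
handle 2061 ((615.40869140625, 190.35604858398438), (10.636639595031738, 96.4959487915039), 22.407121658325195) 0.13420379645055394
[-0.03958976 -0.00672136  0.06412504] [0.05606979 0.00386776 0.07070812]
```

View pics/w4.png

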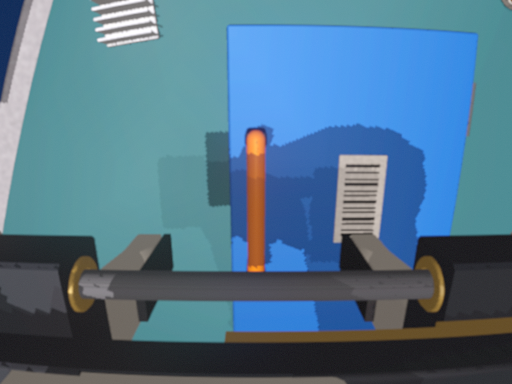

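The wrist view shows the handle at about (256,200), centred between the fingers to within 1.5 mm and parallel to the pads. I descend and grip.

Call:
apply_moves([
  [1, 0.003, -0.001, 0.01, 0, 0, 0],
  [1, 0, 0, 0.015, 0, 0, 0],
  [1, 0, 0, 0.015, 0, 0, 0],
  [1, 0, 0, 0.015, 0, 0, 0],
  [1, 0, 0, 0.01, 0, 0, 0],
  [1, 0, 0, 0.008, 0, 0, 0],
  [1, 0, 0, 0, 0, 0, 0],
  [1, 0, 0, 0, 0, 0, 0],
  [0, 0, 0, 0, 0, 0, 0],
  [0, 0, 0, 0, 0, 0, 0],
  [0, 0, 0, 0, 0, 0, 0],
  [0, 0, 0, 0, 0, 0, 0],
  [0, 0, 0, 0, 0, 0, 0],
  [0, 0, 0, 0, 0, 0, 0],
  [0, 0, 0, 0, 0, 0, 0],
  [0, 0, 0, 0, 0, 0, 0],
  [0, 0, 0, 0, 0, 0, 0],
  [0, 0, 0, 0, 0, 0, 0],
  [0, 0, 0, 0, 0, 0, 0],
  [0, 0, 0, 0, 0, 0, 0],
], newtons=50)

```text
time_s: 20.28
tcp_pos: [0.6133, 0.1947, 0.1282]
eef_rot: [180.0, -0.0, -67.6]
contact_force: [-6.0, -2.2, 3.0]
gripper_width: 0.0134
gripper_force: 4.8
```

Call:
apply_moves([
  [0, 0, 0, 0, 0, 0, 0],
  [0, 0, 0, 0, 0, 0, 0],
])

```text
time_s: 20.45
tcp_pos: [0.6125, 0.1943, 0.1281]
eef_rot: [179.9, -0.0, -67.6]
contact_force: [-4.6, -1.5, 4.1]
gripper_width: 0.0104
gripper_force: 50.0
```

The bar is gripped. I pull up along the hinge arc, slowly, checking half-way.

Call:
apply_moves([
  [0, 0, 0.0004, -0.0014, 0.006, 0, 0],
  [0, 0, 0.0004, -0.0014, 0.006, 0, 0],
  [0, 0, 0.0004, -0.0014, 0.006, 0, 0],
  [0, 0, 0.0004, -0.0014, 0.006, 0, 0],
  [0, 0, 0.0004, -0.0014, 0.006, 0, 0],
  [0, 0, 0.0004, -0.0014, 0.006, 0, 0],
  [0, 0, 0, 0, 0, 0, 0],
])

```text
time_s: 21.03
tcp_pos: [0.6102, 0.1934, 0.137]
eef_rot: [-176.8, 0.0, -67.6]
contact_force: [-4.3, -0.0, -6.0]
gripper_width: 0.0105
gripper_force: 50.0
```

Call:
apply_moves([
  [0, 0, 0.0004, -0.0015, 0.006, 0, 0],
  [0, 0, 0.0004, -0.0015, 0.006, 0, 0],
  [0, 0, 0.0004, -0.0015, 0.006, 0, 0],
  [0, 0, 0.0004, -0.0015, 0.006, 0, 0],
  [0, 0, 0.0004, -0.0015, 0.006, 0, 0],
  [0, 0, 0.0004, -0.0015, 0.006, 0, 0],
  [0, 0, 0, 0, 0, 0, 0],
  [0, 0, 0, 0, 0, 0, 0],
  [0, 0, 0, 0, 0, 0, 0],
  [0, 0, 0, 0, 0, 0, 0],
  [0, 0, 0, 0, 0, 0, 0],
  [0, 0, 0, 0, 0, 0, 0],
])

```text
time_s: 22.03
tcp_pos: [0.6075, 0.1923, 0.1453]
eef_rot: [-173.6, -0.0, -67.6]
contact_force: [-4.9, -2.0, -4.8]
gripper_width: 0.0106
gripper_force: 50.0
```

Run:
```python
from h import *
s=get_state();print(s['time_s'],s['tcp_pos'],s['eef_rot'],s['contact_force'],s['moment'],s['gripper_width'])
c=capture('side');w=capture('wrist');t=capture('top');save(t,'t5.png')
# lid plane fit, blue pixels
for n,q in(('side',c),('wrist',w),('top',t)):
    m=mask(q,(100,150,60),(125,255,255));v,u=np.nonzero(m);p=np.c_[u,v];D=depthpts(q,p)
    e=(D[:,:2]-[.6115,.1977])@np.array([-.9245,-.381]);f=(D[:,:2]-[.6115,.1977])@np.array([.381,-.9245])
    k=(q['range_z'][v,u]>0)&(e>-.012)&(e<.13)&(abs(f)<.11)&(D[:,2]>.085)&(D[:,2]<.14)
    for _ in range(4):
        A=np.c_[e[k],f[k],np.ones(k.sum())];x=np.linalg.lstsq(A,D[k,2],rcond=None)[0]
        k=k&(abs(D[:,2]-np.c_[e,f,np.ones(len(e))]@x)<.008)
    print(n,k.sum(),'slope',-x[0],'z at front',x[2]-.02*x[0])
a=c['frame'][150:300,150:350];b=t['frame'][120:270,120:320]
cv2.imwrite('pics/fin.png',cv2.resize(np.hstack([a,b])[...,::-1],(800,300),interpolation=cv2.INTER_CUBIC))
```

```text
22.0333 [0.60751722 0.1922537  0.14530261] [-1.73552928e+02 -2.03905616e-03 -6.76281647e+01] [-4.91507166 -1.99140582 -4.80296922] [-0.72751284  2.61638004  0.02630745] 0.010579400749799489
side 2221 slope 0.11097915597408771 z at front 0.11672684253582286
wrist 48826 slope 0.1133718849619812 z at front 0.116767504970589
top 2290 slope 0.111351820308655 z at front 0.11533288163940528
```

View pics/fin.png

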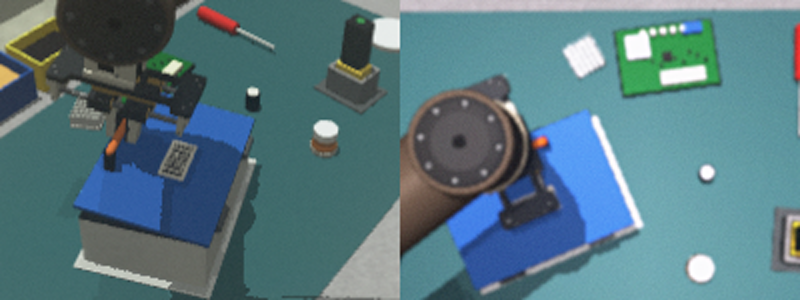

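All three cameras put the lid at 0.111–0.113 rad, about 20 mm open at the front. The picture shows the gripper on the handle at (115,150), the scanner back in its cradle at (355,60) and the bystanders undisturbed. I hand in.

```bash
python3 -c "
from h import *
print(close_job())"
```

```text
the job is handed in; nothing more can be done
None
```

The job is handed in at about 22 s of the 67 s allowed: the scanner was held about 7 cm over the label for over 1.5 s and is back in its cradle, and the arm is holding the unsealed lid about 20 mm open.

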